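# Add the last slide case and knock the carrier's keeper pin home

## Task

Put the loose slide case squarely on top of the two cases in the carrier and let go of it. Then take the mallet and knock the slanting sprung keeper pin down along its own slope with one or more sharp but not violent blows, the mallet's face always square on the pin's head and no hand on the pin, until the pin is fully home; it sits a little higher or lower each time, so feel for it, and do not force it on once it is home or let the mallet twist over. Finally stand the mallet on its head face on the bare table, with the column still square and the two jars where they were.

Things in the scene. Friction and masses are not known exactly. Their poses are not given: they have to be found in the camera images.
- carrier: Fixed carrier: base plate 270 x 120 x 12 mm, x = -190 to 80 mm in its frame. Origin at the underside below the column, x along the cases, z up. Column top with three cases: z = 114 mm. A bracket 44 mm wide at x = -160 to -97 mm (robot's right) holds a guide sleeve (24 mm diameter; 5 mm off the column in plan, above z = 155 mm) with the keeper pin, in plane y=0, head leaning 35 degrees to -x.
- case_top: The loose closed slide case that stands alone on the table: grey plastic box 120 (x) x 64 (y) x 34 (z) mm, 0.2 kg. Origin at the centre of its underside. Either way round along x will do.
- case_mid: Same case, the upper of the two already in the carrier (underside 46 mm above the table). Origin at the centre of its underside; its top, 34 mm higher, is where the loose case goes.
- mallet: Short mallet, about 0.55 kg, nearly all in its black upright cylindrical head (60 mm diameter, 84 mm tall, standing on its flat striking face). Level wooden handle, 22 mm wide x 26 mm high, along the mallet's -x axis from x = -30 to -155 mm, centre line 42 mm above the striking face. Origin at the centre of the striking face, z up along the head.
- mallet_grip (a point): Point on the handle's centre line, 60 mm from the head's axis and 42 mm above the striking face, good for a grasp across the handle from above.
- pin_axis: The fixed clamp on the bracket. Its origin is a point on the keeper pin's axis (carrier x = -75, y = 0, z = 161 mm) and its z axis runs up and outward along the pin, 35 degrees from vertical. The sleeve is clamped higher or lower each time: the flat top of the pin's head (steel disc, 28 mm diameter) lies 104 to 118 mm up this axis, less the pin's travel; just where is not measured.
- lockpin (a joint): Travel of the keeper pin in its sleeve, m: 0 fully up, 0.050 fully home (underside of the head on the sleeve). A spring pushes it up, friction holds it where it is left; it takes 12 to 20 N to move. Pin: 12 mm shaft; when home its lower end stands over the top case's near end, 3 to 15 mm above the lid.
- jar_a: a capped jar, 64 mm across, 85 mm tall, beyond and left of the carrier. Not to be disturbed; origin at the centre of its underside.
- jar_b: a capped jar, 64 mm across, 85 mm tall, beyond and right of the carrier. Not to be disturbed; origin at the centre of its underside.
Things that resemble listed ones, but are neither listed nor needed, are in the scene too. What is shaped like the case_top but blue is not meant.

How it is judged:
On the way, in this order (a step that is already met when the one before it is completed fails the run):
1. the loose case stands squarely on the column, let go (x of case_top in the frame of case_mid between -0.006 and 0.006 m and y of case_top in the frame of case_mid between -0.006 and 0.006 m and z of case_top in the frame of case_mid between 0.031 and 0.037 m and angle between the x axis of case_top and the x axis of case_mid, either way round below 0.1 rad and x of case_mid in the frame of carrier between -0.008 and 0.008 m and y of case_mid in the frame of carrier between -0.008 and 0.008 m and angle between the x axis of case_mid and the x axis of carrier, either way round below 0.12 rad and z of case_mid in the frame of carrier between 0.043 and 0.049 m and contact force between the fingers and case_top below 0.1 N), for 0.2 s.
2. a sharp blow: the mallet, in touch with the pin, drives it down faster than 0.1 m/s (velocity of joint lockpin above 0.1 m/s and contact force between mallet and lockpin above 1 N).
3. the pin is home, within 2 mm (value of joint lockpin above 0.048 m), for 0.1 s.
At the end, for the whole second after the job is handed in: Pin home within 2 mm; top case on the middle one within 6 mm each way and 0.1 rad; middle case within 8 mm and 0.12 rad of its place in the carrier; mallet upright on its striking face on the table (4 mm, 0.08 rad), clear of the carrier; all at rest (x of case_top in the frame of case_mid between -0.006 and 0.006 m and y of case_top in the frame of case_mid between -0.006 and 0.006 m and z of case_top in the frame of case_mid between 0.031 and 0.037 m and angle between the x axis of case_top and the x axis of case_mid, either way round below 0.1 rad and x of case_mid in the frame of carrier between -0.008 and 0.008 m and y of case_mid in the frame of carrier between -0.008 and 0.008 m and angle between the x axis of case_mid and the x axis of carrier, either way round below 0.12 rad and z of case_mid in the frame of carrier between 0.043 and 0.049 m and value of joint lockpin above 0.048 m and height (world z) of mallet between -0.004 and 0.004 m and angle between mallet's own z axis and vertical below 0.08 rad and linear speed of each of mallet, case_top below 0.02 m/s and contact force between mallet and carrier below 0.1 N); the robot touches nothing.
It fails at once if the pin is pushed by the hand or arm instead of the mallet (contact force between any of the fingers, the arm and lockpin above 2 N).
It fails at once if the pin is battered: mallet on pin with more than 150 N (contact force between mallet and lockpin above 150 N).
It fails at once if the mallet works on the pin askew, its face more than 0.18 rad out of square with the head (contact force between mallet and lockpin above 3 N and angle between the z axis of mallet and the z axis of pin_axis, either way round above 0.18 rad).
It fails at once if a jar is moved more than 30 mm (distance of any of jar_a, jar_b from where it was at the start of the episode above 0.03 m).
It also fails if it takes over 69 s, if anything falls off the work surface, if the arm or the gripper's body presses on something with over 40 N, if the wrist force passes 120 N, or if a joint passes its speed limit or range.

## Robot

A 6-joint arm with a two-finger parallel gripper is mounted at the origin on the work surface. World frame = base frame: x ahead of the robot, y to its left, z up, the work surface at z = 0. Lengths are in m, angles in rad, forces in N, time in s.
With the tool pointing down it reaches from about 0.375 to 0.9 m from the base axis. Payload 3.1 kg.
Tool frame: the origin (TCP) lies midway between the tips of the shut fingers; the grasp point (between the pads) lies 19 mm behind it; z points along the fingers, y is the line along which they close (so a half turn about z gives the same grasp; the last joint's range is limited). The gripper opens to 85 mm and grips with 20 to 120 N. Pads are 22 mm wide; open, the fingers measure 114 mm over their backs; the gripper's body (76 mm by 85 mm) begins 54 mm behind the grasp point. The pads swing forward as they close: fully open they stand 13 mm farther back than shut.
Start: joints at [-1.52, 0.527, 1.433, -0, 1.181, -0.178], TCP at [0.142, -0.609, 0.231] pointing down, gripper open.
Joint ranges: [-3.08, 3.08], [-0.75, 2.2], [0.22, 2.44], [-1.43, 4.57], [0, 2.65], [-2.85, 2.85]. Speed limits (rad/s): [2.79, 2.79, 3.14, 3.14, 3.14, 3.14].

## Interface

Orientations are given as a unit quaternion [x, y, z, w].
In Python, from rig import bot gives the robot as it stands.
- The arm moves only by the shell command python3 -m pendant 'ROWS' [OPENING] [FORCE]. ROWS is JSON, a list of rows, each a list of 4 numbers: the shift along the tool's x, y, z normalised to -1 to 1, where 1 is 500 mm, then the turn about the tool's z normalised to -1 to 1, where 1 is pi rad. A call has 1 to 5 rows; each row shifts and turns the commanded pose from where the row before left it, along the tool's axes as they then stand; what a row does not reach is not made up. A row lasts 1/12 s, in which the tool goes at most 41.7 mm and 7.16 degrees, less where a joint would pass 70% of its speed; a pose out of reach is approached as far as the arm can. A call with a number of a shift or a turn outside -1 to 1 is refused whole. A call with a gripper value outside its range is refused whole. OPENING is the opening, from 0 (shut) to 1 (fully open), set as the call begins (- or left out, the last holds). The fingers move at their own pace and stop on an object; FORCE is the grip in N (left out, the last holds). Time passes only in rows, so rows that do not move let the fingers close. It gives the time, the measured TCP pose, the force, the opening and the grip force at its end, in the units of the state.
- bot.sense(): the state, without advancing time (a new reading comes with each control period).
- bot.read_camera(name): name is "scene" or "side" or "wrist"; returns the picture (384x512x3 uint8, blue, green, red); there is no depth.
- bot.calibration(name): a dict with "fx", "fy", "cx", "cy" (pixels), "eye" and "orientation" of the camera in the world; the wrist camera has in their place "hand_eye" (4x4, takes a point from camera to tool coordinates, whose origin is the TCP and whose axes are the flange's). Camera axes: x right, y down, z forward; pixel columns grow to the right and rows downward; lengths in m; the calibration is good to about 2 mm. A picture is of the moment at which its call begins: read the wrist's pose just before it. calibration takes no time and is no camera call.
- bot.finish_job(): hands the job in; it is judged then, once.
The state is a dict: "t": time; "joint_positions": joint angles; "dq": joint speeds; "joint_efforts": joint torques, N m; "position": TCP position; "eef_rot": TCP orientation; "wrist_force": force on the tool from outside, world axes, zero at the start; "moment": the same for the moment, N m; "width": opening from 0.0 (shut) to 1.0 (fully open); "grasp_force": force on a finger pad.
Only numpy, scipy, OpenCV 4.12 (cv2) and the standard library are available. Lean on these libraries where they do the work, as an engineer would, in place of code of your own. Each camera call takes 0.05 s, during which the arm holds its last target. There are 200 camera calls.

## Working session

There is one attempt and no reset: what is moved stays moved. The work goes in short steps, Python scripts to look and compute and a shell command to move; the robot and the scene stay as the last step left them, time stands still between calls to the robot, and variables do not carry over. Pictures are saved under pics/ and viewed, at most 10 in all, crops included, and the job is handed in when it is done.

```bash
mkdir -p pics; ls
python3 - <<'E'
from rig import bot
import cv2,numpy as np,json
s=bot.sense(); print(s)
for n in("scene","side","wrist"):
    cv2.imwrite(f"pics/{n}0.png",bot.read_camera(n)); print(n,bot.calibration(n))
E
```

```text
pics
{'t': 0.0, 'joint_positions': array([-1.51950275e+00,  5.28439849e-01,  1.43391434e+00, -3.57019248e-05,
        1.18144237e+00, -1.78508433e-01]), 'dq': array([-0.00099381, -0.00043525, -0.00010571, -0.00140906,  0.00120289,
       -0.00070276]), 'joint_efforts': array([-9.51750917e-04, -4.42342615e+01, -1.78026563e+01, -1.70161447e-04,
        8.55073653e-03, -1.26412630e-05]), 'position': array([ 0.142341  , -0.60781987,  0.23034599]), 'eef_rot': array([ 9.93404756e-01,  1.14655027e-01,  5.35708879e-05, -1.10077049e-03]), 'wrist_force': array([-0.53375687, -0.30141241, -0.75392816]), 'moment': array([-0.00297615, -0.01836412,  0.01657791]), 'grasp_force': 0.0, 'width': 1.0004945275526458}
scene {'fx': 358.951438462093, 'fy': 358.951438462093, 'cx': 251.24015459756305, 'cy': 190.74643333570836, 'eye': array([ 1.02845389, -0.263673  ,  0.78040416]), 'orientation': array([ 0.79689491,  0.47447225, -0.18490771, -0.32502881])}
side {'fx': 356.05319948431395, 'fy': 356.05319948431395, 'cx': 253.40361288148037, 'cy': 189.48928237662622, 'eye': array([0.4190667 , 0.77119518, 0.54102431]), 'orientation': array([-0.05509527,  0.86527132, -0.49717325,  0.03299703])}
wrist {'fx': 285.6357272441431, 'fy': 285.6357272441431, 'cx': 255.52705669513452, 'cy': 190.63613202124577, 'hand_eye': array([[-7.78548854e-05, -9.57320897e-01, -2.89027152e-01,
         7.24252887e-02],
       [ 9.99999614e-01, -3.27396967e-04,  8.15041427e-04,
        -4.18509962e-05],
       [-8.74882803e-04, -2.89026977e-01,  9.57320553e-01,
        -1.41813992e-01],
       [ 0.00000000e+00,  0.00000000e+00,  0.00000000e+00,
         1.00000000e+00]])}
```

View pics/scene0.png

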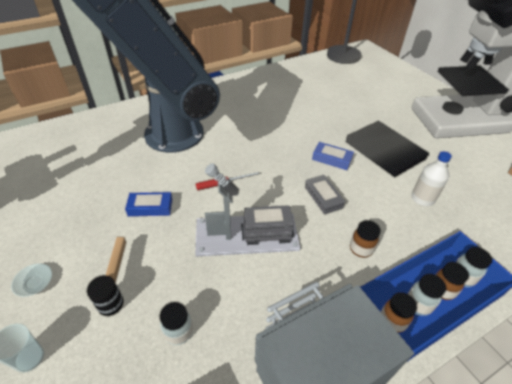

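View pics/side0.png

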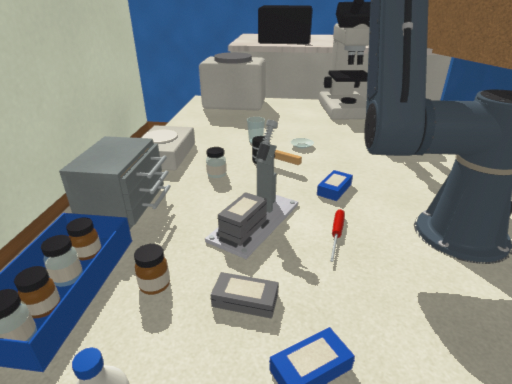

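```bash
cat > h.py <<'E'
import numpy as np,cv2
from scipy.spatial.transform import Rotation as R
from rig import bot
def cam(n,s=None):
    c=bot.calibration(n); K=np.array([[c['fx'],0,c['cx']],[0,c['fy'],c['cy']],[0,0,1]])
    if n=='wrist':
        H=c['hand_eye']; T=R.from_quat(s['eef_rot']); return K,T.apply(H[:3,3])+s['position'],T.as_matrix()@H[:3,:3]
    return K,np.array(c['eye']),R.from_quat(c['orientation']).as_matrix()
def ray(n,uv,s=None):
    K,e,M=cam(n,s); d=M@np.linalg.solve(K,[uv[0],uv[1],1.]); return e,d/np.linalg.norm(d)
def onz(n,uv,z,s=None):
    e,d=ray(n,uv,s); return e+d*(z-e[2])/d[2]
def two(a,b):
    (e1,d1),(e2,d2)=a,b
    A=np.c_[d1,-d2]; t=np.linalg.lstsq(A,e2-e1,rcond=None)[0]; p,q=e1+d1*t[0],e2+d2*t[1]
    return (p+q)/2,np.linalg.norm(p-q)
def proj(n,P,s=None):
    K,e,M=cam(n,s); q=K@(M.T@(np.array(P)-e)); return q[:2]/q[2]
E
python3 - <<'E'
import cv2
a=cv2.imread('pics/scene0.png')
cv2.imwrite('pics/sc_crop.png',cv2.resize(a[150:330,80:350],None,fx=2.9,fy=2.9,interpolation=cv2.INTER_CUBIC))
a=cv2.imread('pics/side0.png')
cv2.imwrite('pics/si_crop.png',cv2.resize(a[110:320,180:380],None,fx=2.8,fy=2.8,interpolation=cv2.INTER_CUBIC))
E
```

```text
(no output)
```

View pics/sc_crop.png

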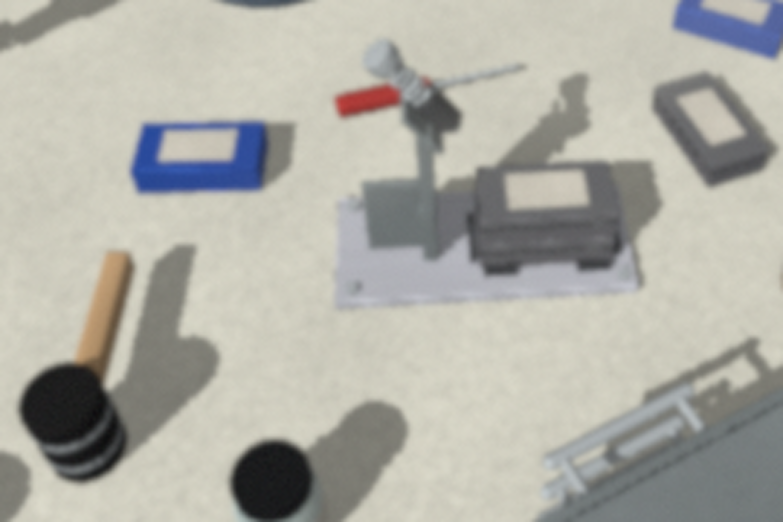

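View pics/si_crop.png

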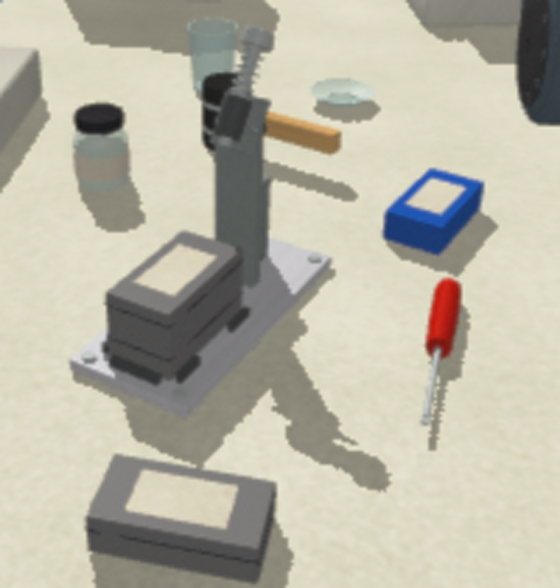

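Run:
```python
from h import *
np.set_printoptions(precision=4,suppress=True)
sc=lambda u,v:(80+(u+.5)/2.9-.5,150+(v+.5)/2.9-.5); si=lambda u,v:(180+(u+.5)/2.8-.5,110+(v+.5)/2.8-.5)
def lab(n,box):
    a=cv2.imread(f'pics/{n}0.png').astype(int); x0,y0,x1,y1=box
    return a
def rectlabel(n,seed,z):
    a=cv2.imread(f'pics/{n}0.png').astype(int); 
    m=((a[...,2]>150)&(a[...,2]-a[...,0]>12)).astype(np.uint8)
    k,L,st,ce=cv2.connectedComponentsWithStats(m,connectivity=4); i=L[int(seed[1]),int(seed[0])]
    ys,xs=np.where(L==i); P=np.array([onz(n,(x,y),z)[:2] for x,y in zip(xs,ys)])
    r=cv2.minAreaRect((P*1000).astype(np.float32)); return len(xs),P.mean(0),r
print('top sc',rectlabel('scene',sc(712,112),.034)); print('top si',rectlabel('side',si(185,497),.034))
print('mid sc',rectlabel('scene',sc(545,190),.080)); print('mid si',rectlabel('side',si(182,270),.080))
for u in [(655,88),(707,72),(772,148),(712,168)]: print('topcorner',onz('scene',sc(*u),.034))
for u in [(115,456),(276,484),(258,548),(90,520)]: print('topcornerSi',onz('side',si(*u),.034))
for u in [(477,165),(612,160),(622,222),(470,225)]: print('midcorner',onz('scene',sc(*u),.080))
for u in [(185,232),(242,248),(170,320),(108,293)]: print('midcornerSi',onz('side',si(*u),.080))
for u in [(335,300),(637,285),(338,203)]: print('plate',onz('scene',sc(*u),.012))
for u in [(72,365),(187,408),(330,260)]: print('plateSi',onz('side',si(*u),.012))
print('pinhead',two(ray('scene',sc(382,55)),ray('side',si(259,38))))
print('mallet top',onz('scene',sc(66,405),.084)); print('handle end top',onz('scene',sc(118,255),.055)); print('hend',two(ray('scene',sc(118,255)),ray('side',si(336,138))))
print('jarb top',onz('scene',sc(272,480),.085),onz('side',si(99,118),.085))
```

```text
top sc (219, array([0.4996, 0.2817]), ((498.9393310546875, 281.89093017578125), (39.035987854003906, 66.74057006835938), 82.93478393554688))
top si (601, array([0.5001, 0.2817]), ((500.4443359375, 281.0192565917969), (41.821712493896484, 71.57913970947266), 83.488037109375))
mid sc (310, array([0.5368, 0.0662]), ((536.44384765625, 66.60281372070312), (68.58171081542969, 38.26219940185547), 65.71736907958984))
mid si (293, array([0.5379, 0.0667]), ((537.5223388671875, 65.68394470214844), (72.7723159790039, 42.0083122253418), 66.34626770019531))
topcorner [0.4406 0.2556 0.034 ]
topcorner [0.4464 0.3174 0.034 ]
topcorner [0.5634 0.3086 0.034 ]
topcorner [0.5567 0.2411 0.034 ]
topcornerSi [0.5545 0.2471 0.034 ]
topcornerSi [0.4374 0.2602 0.034 ]
topcornerSi [0.4451 0.3185 0.034 ]
topcornerSi [0.5585 0.3089 0.034 ]
midcorner [0.4834 0.0257 0.08  ]
midcorner [0.5354 0.1359 0.08  ]
midcorner [0.599  0.1046 0.08  ]
midcorner [ 0.5405 -0.0114  0.08  ]
midcornerSi [0.5388 0.0043 0.08  ]
midcornerSi [0.4849 0.0254 0.08  ]
midcornerSi [0.5306 0.14   0.08  ]
midcornerSi [0.5872 0.1091 0.08  ]
plate [ 0.5109 -0.1298  0.012 ]
plate [0.6231 0.1127 0.012 ]
plate [ 0.4108 -0.085   0.012 ]
plateSi [0.6192 0.1215 0.012 ]
plateSi [0.5145 0.1637 0.012 ]
plateSi [ 0.4059 -0.0729  0.012 ]
pinhead (array([ 0.4804, -0.054 ,  0.2453]), np.float64(0.00022312142252841057))
mallet top [ 0.5512 -0.3501  0.084 ]
handle end top [ 0.41   -0.2825  0.055 ]
hend (array([ 0.405 , -0.2824,  0.0477]), np.float64(0.00198390575804152))
jarb top [ 0.6771 -0.2382  0.085 ] [ 0.6686 -0.2208  0.085 ]
```

```bash
cat > go.py <<'E'
# usage: go.py x y z alpha_deg : what remains, in norm units along present tool axes
import sys; from h import *
s=bot.sense(); T=R.from_quat(s['eef_rot']).as_matrix(); al=np.degrees(np.arctan2(T[1,0],T[0,0]))
x,y,z,a=map(float,sys.argv[1:5]); d=T.T@(np.array([x,y,z])-s['position'])
print('t %.2f pos %s al %.2f w %.3f f %s g %.1f | shift norm %s len %.1fmm turn norm %.4f'%(s['t'],s['position'].round(4),al,s['width'],s['wrist_force'].round(1),s['grasp_force'],(d/.5).round(4),1000*np.linalg.norm(d),((al-a+180)%360-180)/180))
E
python3 -m pendant '[[0,0,-0.08,0.0373],[0,0,-0.08,0.0373],[0,0,-0.08,0.0373]]' 1
python3 -m pendant '[[0.0437,-0.0655,0,0],[0.0437,-0.0655,0,0],[0.0437,-0.0655,0,0],[0.0437,-0.0655,0,0]]'
python3 go.py 0.45 -0.25 0.35 -7
```

```text
t: 0.4
position: [0.1423, -0.6077, 0.3515]
eef_rot: [0.998, -0.064, -0.0, -0.002]
wrist_force: [0.5, -0.9, -0.1]
width: 0.997
grasp_force: 0.0
t: 0.73
position: [0.2456, -0.4876, 0.3512]
eef_rot: [0.998, -0.061, 0.0, -0.0]
wrist_force: [0.2, -0.3, -0.3]
width: 1.003
grasp_force: 0.0
t 0.73 pos [ 0.2456 -0.4876  0.3512] al -7.04 w 1.003 f [ 0.2 -0.3 -0.3] g 0.0 | shift norm [ 0.3474 -0.5218  0.0027] len 313.4mm turn norm -0.0002
```

Tracks well. On to the case, above it.

```bash
python3 -m pendant '[[0.0437,-0.0655,0,0],[0.0437,-0.0655,0,0],[0.0437,-0.0655,0,0],[0.0437,-0.0655,0,0]]' >/dev/null
python3 -m pendant '[[0.0437,-0.0655,0,0],[0.0437,-0.0655,0,0],[0.0437,-0.0655,0,0],[0.0437,-0.0655,0,0]]' >/dev/null
python3 -m pendant '[[-0.0022,-0.0762,0,0],[-0.0022,-0.0762,0,0],[-0.0022,-0.0762,0,0],[-0.0022,-0.0762,0,0],[-0.0022,-0.0762,0,0]]' >/dev/null
python3 -m pendant '[[-0.0022,-0.0762,0,0],[-0.0022,-0.0762,0,0],[-0.0022,-0.0762,0,0],[-0.0022,-0.0762,0,0],[-0.0022,-0.0762,0,0]]' >/dev/null
python3 -m pendant '[[-0.0022,-0.0762,0.06,0],[-0.0022,-0.0762,0.06,0],[-0.0022,-0.0762,0.06,0],[-0.0022,-0.0762,0.06,0]]' >/dev/null
python3 -m pendant '[[0,0,0.08,0],[0,0,0.08,0]]' >/dev/null
python3 go.py 0.5 0.2815 0.002 -7
```

```text
t 2.73 pos [0.4984 0.262  0.1674] al -6.77 w 0.997 f [ 0.6 -0.7  0.2] g 0.0 | shift norm [-0.0024 -0.0386  0.3308] len 166.5mm turn norm 0.0013
```

```bash
python3 -m pendant '[[-0.0024,-0.0386,0,0.0013],[0,0,0,0]]' >/dev/null
python3 - <<'E'
from h import *
s=bot.sense(); a=bot.read_camera('wrist'); cv2.imwrite('pics/w1.png',a); b=a.astype(int)
m=((b[...,2]>150)&(b[...,2]-b[...,0]>12)).astype(np.uint8)
u=proj('wrist',[.5,.2815,.034],s); k,L,st,ce=cv2.connectedComponentsWithStats(m,connectivity=4); i=L[int(u[1]),int(u[0])]
ys,xs=np.where(L==i); P=np.array([onz('wrist',(x,y),.034,s)[:2] for x,y in zip(xs,ys)])
print(u,st[i],P.mean(0),cv2.minAreaRect((P*1000).astype(np.float32)))
g=(b.max(2)<125)&(b.max(2)-b.min(2)<25); k,L,st,ce=cv2.connectedComponentsWithStats(g.astype(np.uint8),connectivity=4)
print([(st[i].tolist(),ce[i].round(0).tolist()) for i in range(1,k) if st[i,4]>500])
E
python3 go.py 0.5 0.2815 0.002 -7
```

```text
[253.22211826 177.79596624] [ 235  144   40   68 2253] [0.50242647 0.28001038] ((499.067626953125, 280.1119384765625), (37.948795318603516, 68.46570587158203), 83.95528411865234)
[([133, 0, 128, 55, 4346], [183.0, 21.0]), ([0, 21, 512, 363, 74868], [288.0, 258.0]), ([193, 114, 96, 123, 7854], [239.0, 174.0])]
t 2.95 pos [0.4986 0.2797 0.1669] al -7.09 w 1.000 f [-0.   0.3  0.7] g 0.0 | shift norm [ 0.003  -0.0042  0.3298] len 164.9mm turn norm -0.0005
```

View pics/w1.png

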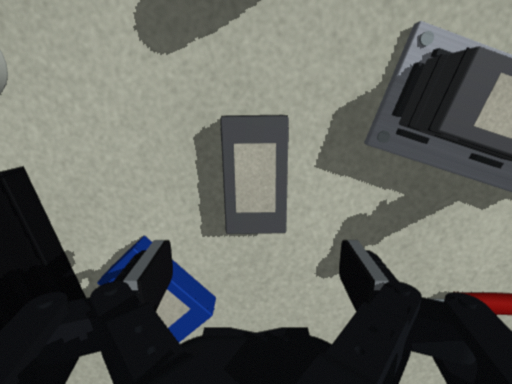

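```bash
python3 -m pendant '[[0.0025,-0.002,0.08,-0.002],[0,0,0.08,0],[0,0,0.08,0],[0,0,0.06,0],[0,0,0.03,0]]' >/dev/null
python3 -m pendant '[[0,0,0,0],[0,0,0,0],[0,0,0,0],[0,0,0,0]]' 0 50
python3 -m pendant '[[0,0,0,0],[0,0,0,0]]' 
python3 go.py 0.5 0.2815 0.002 -7
```

```text
t: 3.7
position: [0.5021, 0.2801, 0.0054]
eef_rot: [0.998, -0.06, 0.002, -0.001]
wrist_force: [0.0, -0.5, -1.9]
width: 0.74
grasp_force: 58.1
t: 3.87
position: [0.5012, 0.28, 0.0045]
eef_rot: [0.998, -0.06, 0.001, -0.0]
wrist_force: [-0.3, 0.2, -1.9]
width: 0.74
grasp_force: 58.1
t 3.87 pos [0.5012 0.28   0.0045] al -6.84 w 0.740 f [-0.3  0.2 -1.9] g 58.1 | shift norm [-0.0027 -0.0027  0.005 ] len 3.2mm turn norm 0.0009
```

```bash
python3 -m pendant '[[0,0,-0.08,-0.0364],[0,0,-0.08,-0.0364],[0,0,-0.08,-0.0364],[0,0,-0.08,-0.0364],[0,0,-0.08,-0.0364]]' >/dev/null
python3 -m pendant '[[0,0,-0.02,-0.0364],[0,0,0,-0.0364],[0,0,0,-0.0364],[0,0,0,-0.0364],[0,0,0,-0.0364]]' >/dev/null
python3 -m pendant '[[0,0,0,-0.0364],[-0.072,0,0,0],[-0.072,0,0,0],[-0.072,0,0,0],[-0.072,0,0,0]]' >/dev/null
python3 -m pendant '[[-0.072,0,0,0],[0,0,0,0],[0,0,0,0]]' >/dev/null
python3 - <<'E'
from h import *
s=bot.sense(); a=bot.read_camera('wrist'); cv2.imwrite('pics/w2.png',a); b=a.astype(int)
m=((b[...,2]>150)&(b[...,2]-b[...,0]>12)).astype(np.uint8)
u=proj('wrist',[.537,.0655,.080],s); k,L,st,ce=cv2.connectedComponentsWithStats(m,connectivity=4); i=L[int(u[1]),int(u[0])]
ys,xs=np.where(L==i); P=np.array([onz('wrist',(x,y),.080,s)[:2] for x,y in zip(xs,ys)])
print(u,st[i],P.mean(0),cv2.minAreaRect((P*1000).astype(np.float32)))
E
python3 go.py 0.537 0.0655 0.09 65.2
```

```text
[380.36952482 177.85927345] [ 358  144   46   68 2668] [0.53655433 0.06586234] ((536.095947265625, 64.81670379638672), (69.05760192871094, 39.39942169189453), 66.0368881225586)
t 5.42 pos [0.4251 0.1159 0.2139] al 65.11 w 0.741 f [-0.2  0.5 -2.6] g 58.3 | shift norm [0.0025 0.2451 0.2481] len 174.4mm turn norm -0.0005
```

View pics/w2.png

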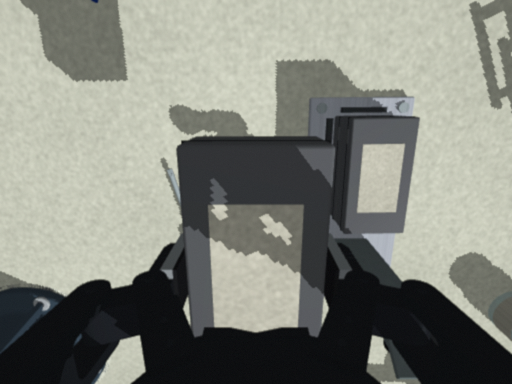

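```bash
python3 - <<'E'
from h import *
s=bot.sense(); T=R.from_quat(s['eef_rot'])
for v in(140,146,148): print(v,T.inv().apply(onz('wrist',(257,v),s['position'][2]+.0295,s)-s['position']))
a=cv2.imread('pics/w2.png').astype(int); print(a[128:156,257].max(1), a[170,170:200].max(1))
E
python3 -m pendant '[[0.003,0.06,0,0],[0,0.06,0,0],[0,0.06,0,0],[0,0.065,0,0],[0,0,0,0]]' >/dev/null
python3 go.py 0.5370 0.0668 0.0855 65.2
```

```text
140 [ 0.05953123 -0.00030802 -0.02943988]
146 [ 0.05719651 -0.00030473 -0.02944225]
148 [ 0.05641199 -0.00030362 -0.02944305]
[207 209 212 210 206 203 206 195 118  53  45  39  32  39  44  45  48  50
  51  53  55  54  55  55  53  54  54  54] [161 165 173 199 209 209 207 187 104  50  51  52  54  55  54  54  52  54
  55  55  53  54  54  55  54  54  55  54  54  55]
t 5.83 pos [0.5451 0.0648 0.2141] al 65.20 w 0.740 f [ 0.5 -0.3 -0.9] g 58.2 | shift norm [-0.0039 -0.0191  0.2571] len 128.9mm turn norm 0.0000
```

```bash
python3 -m pendant '[[-0.004,-0.019,0.05,0],[0,0,0.08,0],[0,0,0.07,0],[0,0,0.02,0],[0,0,0,0]]' >/dev/null
python3 go.py 0.5370 0.0666 0.0845 65.2
```

```text
t 6.25 pos [0.5257 0.0696 0.1006] al 65.31 w 0.738 f [ 0.8  0.  -1.5] g 58.1 | shift norm [0.004  0.0233 0.0321] len 20.0mm turn norm 0.0006
```

```bash
python3 -m pendant '[[0,0,0,0],[0,0,0,0]]' >/dev/null
python3 go.py 0.5370 0.0666 0.0845 65.2
```

```text
t 6.42 pos [0.5293 0.0689 0.1049] al 65.27 w 0.738 f [-0.1  0.3 -0.7] g 58.1 | shift norm [0.0023 0.0158 0.0409] len 22.0mm turn norm 0.0004
```

```bash
python3 -m pendant '[[0.0015,0.013,0.02,0],[0,0,0,0],[0,0,0,0],[0,0,0,0]]' >/dev/null
python3 go.py 0.5370 0.0666 0.0845 65.2
```

```text
t 6.75 pos [0.534  0.0663 0.0938] al 65.21 w 0.738 f [-0.3 -0.  -1.4] g 58.2 | shift norm [0.003  0.0053 0.0185] len 9.7mm turn norm 0.0000
```

```bash
python3 -m pendant '[[0.002,0.005,0.009,0],[0,0,0,0],[0,0,0,0],[0,0,0,0]]' >/dev/null
python3 go.py 0.5370 0.0666 0.0845 65.2
```

```text
t 7.08 pos [0.5362 0.0663 0.0886] al 65.22 w 0.741 f [ 0.9 -0.4 -1.5] g 58.2 | shift norm [0.0012 0.0013 0.0083] len 4.2mm turn norm 0.0001
```

```bash
python3 -m pendant '[[0.001,0.001,0.006,0],[0,0,0.001,0],[0,0,0,0],[0,0,0,0]]' >/dev/null
python3 go.py 0.5370 0.0666 0.0845 65.2
```

```text
t 7.42 pos [0.5368 0.0666 0.0851] al 65.23 w 0.743 f [-0.2 -1.  -1.2] g 58.2 | shift norm [0.0001 0.0003 0.0012] len 0.6mm turn norm 0.0001
```

```bash
python3 -m pendant '[[0,0,0.0015,0],[0,0,0,0]]' >/dev/null
python3 go.py 0.5370 0.0666 0.0845 65.2
python3 -m pendant '[[0,0,0,0],[0,0,0,0],[0,0,0,0],[0,0,0,0]]' 1 >/dev/null
python3 -m pendant '[[0,0,-0.05,0],[0,0,-0.08,0],[0,0,-0.08,0],[0,0,-0.08,0],[0,0,-0.08,0]]' >/dev/null
python3 - <<'E'
from h import *
for n in('scene','side'):
    a=bot.read_camera(n); cv2.imwrite(f'pics/{n}2.png',a); b=a.astype(int)
    m=((b[...,2]>140)&(b[...,2]-b[...,0]>12)).astype(np.uint8); z=.114
    u=proj(n,[.537,.066,z]); k,L,st,ce=cv2.connectedComponentsWithStats(m,connectivity=4); i=L[int(u[1]),int(u[0])]
    ys,xs=np.where(L==i); P=np.array([onz(n,(x,y),z)[:2] for x,y in zip(xs,ys)])
    print(n,u,st[i],P.mean(0),cv2.minAreaRect((P*1000).astype(np.float32)))
E
python3 go.py 0.40 -0.28 0.3 -26
```

```text
t 7.58 pos [0.5369 0.0666 0.0844] al 65.22 w 0.738 f [ 0.2  0.2 -1.1] g 58.2 | shift norm [ 0.0001  0.0002 -0.0001] len 0.1mm turn norm 0.0001
scene [268.6785364  206.08166597] [255 200  29  13 319] [0.53568328 0.06646889] ((535.4617919921875, 66.66635131835938), (68.15353393554688, 38.915557861328125), 66.0550537109375)
side [242.45460265 193.46272407] [228 185  30  18 288] [0.53673614 0.06705225] ((536.305419921875, 65.50798034667969), (72.25260925292969, 42.17975616455078), 65.69611358642578)
t 8.43 pos [0.5414 0.0664 0.2769] al 65.24 w 0.999 f [-0.  -0.3  0. ] g 0.0 | shift norm [-0.7472  0.0341 -0.0499] len 374.8mm turn norm 0.5069
```

```bash
python3 -m pendant '[[0,0,-0.08,0],[0,0,-0.08,0],[-0.0746,0.0264,0,0],[-0.0746,0.0264,0,0],[-0.0746,0.0264,0,0]]' >/dev/null
python3 -m pendant '[[-0.0746,0.0264,0,0],[-0.0746,0.0264,0,0],[-0.0746,0.0264,0,0],[-0.0746,0.0264,0,0],[-0.0746,0.0264,0,0]]' >/dev/null
python3 -m pendant '[[-0.0746,0.0264,0,0],[-0.0746,0.0264,0,0],[0,0,0,-0.0383],[0,0,0.04,-0.0383],[0,0,0.04,-0.0383]]' >/dev/null
python3 -m pendant '[[0,0,0.04,-0.0383],[0,0,0.04,-0.0383],[0,0,0.04,-0.0383],[0,0,0.04,-0.0383],[0,0,0.04,-0.0383]]' >/dev/null
python3 -m pendant '[[0,0,0,-0.0383],[0,0,0,-0.0383],[0,0,0,-0.0383],[0,0,0,-0.0383],[0,0,0,-0.0383]]' >/dev/null
python3 -m pendant '[[0,0,0,0],[0,0,0,0],[0,0,0,0]]' >/dev/null
python3 - <<'E'
from h import *
s=bot.sense(); a=bot.read_camera('wrist'); cv2.imwrite('pics/w3.png',a)
for n,P in (('grip',[.504,-.328,.055]),('headtop',[.551,-.350,.084])): print(n,proj('wrist',P,s))
E
python3 go.py 0.504 -0.328 0.04 154.9
```

```text
grip [257.21200934 180.78030733]
headtop [257.46262902 236.92463369]
t 10.82 pos [ 0.5003 -0.3273  0.2092] al 154.73 w 1.001 f [-0.1  0.8  0.1] g 0.0 | shift norm [-0.0074  0.0018  0.3384] len 169.3mm turn norm -0.0009
```

View pics/w3.png

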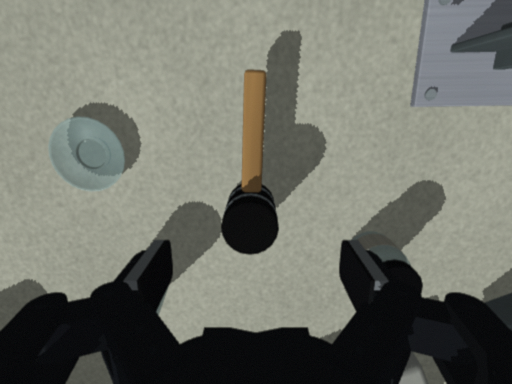

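```bash
python3 - <<'E'
from h import *
s=bot.sense(); a=cv2.imread('pics/w3.png').astype(int)
# handle mask (orange)
m=(a[...,2]-a[...,0]>60)&(a[...,2]>110); ys,xs=np.where(m)
k,L,st,ce=cv2.connectedComponentsWithStats(m.astype(np.uint8)); i=1+np.argmax(st[1:,4]); ys,xs=np.where(L==i)
P=np.array([onz('wrist',(x,y),.055,s)[:2] for x,y in zip(xs,ys)])
print(st[i],(cv2.minAreaRect((P*1000).astype(np.float32))))
d=(a.max(2)<22).astype(np.uint8); k,L,st,ce=cv2.connectedComponentsWithStats(d); j=L[225,250]; print('head',st[j],ce[j])
for uv in ((250,225),tuple(ce[j])): print(onz('wrist',uv,.084,s))
for r in (80,130,180): 
    c=np.where(m[r])[0]; c=c[abs(c-252)<20]; print(r,onz('wrist',(c.mean(),r),.055,s), np.ptp(c))
for r in (196,250): print(onz('wrist',(250,r),.084,s))
E
python3 go.py 0.504 -0.328 0.04 154.9
```

```text
[ 242   72   22  115 1955] ((455.5737609863281, -311.2499084472656), (18.481285095214844, 114.57792663574219), 62.638023376464844)
head [ 222  196   56   57 2488] [249.67162379 224.37700965]
[ 0.535951   -0.35127503  0.084     ]
[ 0.53519253 -0.35128043  0.084     ]
80 [ 0.41142375 -0.28794915  0.055     ] 18
130 [ 0.45333147 -0.31062926  0.055     ] 17
180 [ 0.49778569 -0.33954943  0.055     ] 6
[ 0.50811293 -0.33794116  0.084     ]
[ 0.56140833 -0.36346857  0.084     ]
t 10.82 pos [ 0.5003 -0.3273  0.2092] al 154.73 w 1.001 f [-0.1  0.8  0.1] g 0.0 | shift norm [-0.0074  0.0018  0.3384] len 169.3mm turn norm -0.0009
```

```bash
python3 -m pendant '[[0,0,0.06,0.004],[0,0,0.06,0.003],[0,0,0,0],[0,0,0,0],[0,0,0,0]]' >/dev/null
python3 - <<'E'
from h import *
s=bot.sense(); a=bot.read_camera('wrist'); cv2.imwrite('pics/w4.png',a); a=a.astype(int); print(s['position'],s['dq'].round(3))
m=(a[...,2]-a[...,0]>60)&(a[...,2]>110)
k,L,st,ce=cv2.connectedComponentsWithStats(m.astype(np.uint8)); i=1+np.argmax(st[1:,4]); ys,xs=np.where(L==i)
P=np.array([onz('wrist',(x,y),.055,s)[:2] for x,y in zip(xs,ys)])
print(st[i],(cv2.minAreaRect((P*1000).astype(np.float32))))
d=(a.max(2)<45).astype(np.uint8); d[300:]=0; d=cv2.morphologyEx(d,cv2.MORPH_OPEN,np.ones((5,5))); k,L,st,ce=cv2.connectedComponentsWithStats(d)
for j in range(1,k):
    if st[j,4]>800: print('dark',st[j],ce[j].round(1),onz('wrist',ce[j],.084,s).round(4))
# scene
a=cv2.imread('pics/scene0.png').astype(int); d=(a.max(2)<45).astype(np.uint8); d[:270]=0; d=d[:, :140]
k,L,st,ce=cv2.connectedComponentsWithStats(d)
for j in range(1,k):
    if st[j,4]>100: print('scene',st[j],ce[j].round(1),onz('scene',ce[j],.084).round(4))
E
python3 go.py 0.494 -0.330 0.021 153.5
```

```text
[ 0.50104553 -0.32794454  0.1504458 ] [-0.001 -0.022 -0.018 -0.002 -0.005 -0.003]
t 11.28 pos [ 0.5014 -0.3283  0.1511] al 153.57 w 1.000 f [-0.3 -0.1 -0.4] g 0.0 | shift norm [ 0.0125 -0.0094  0.2601] len 130.3mm turn norm 0.0004Traceback (most recent call last):
  File "<stdin>", line 5, in <module>
  File "h.py", line 12, in onz
    e,d=ray(n,uv,s); return e+d*(z-e[2])/d[2]
        ~~~^^^^^^^^
  File "h.py", line 10, in ray
    K,e,M=cam(n,s); d=M@np.linalg.solve(K,[uv[0],uv[1],1.]); return e,d/np.linalg.norm(d)
          ~~~^^^^^
  File "h.py", line 5, in cam
    c=bot.calibration(n); K=np.array([[c['fx'],0,c['cx']],[0,c['fy'],c['cy']],[0,0,1]])
ValueError: time passes only in moves, steps and waits
```

```bash
sed -i "s/^def cam/C={}\ndef cal(n):\n    if n not in C: C[n]=bot.calibration(n)\n    return C[n]\ndef cam/; s/c=bot.calibration(n); K/c=cal(n); K/" h.py
python3 - <<'E'
from h import *
s=bot.sense(); a=cv2.imread('pics/w4.png').astype(int); print(s['position'])
m=(a[...,2]-a[...,0]>60)&(a[...,2]>110)
k,L,st,ce=cv2.connectedComponentsWithStats(m.astype(np.uint8)); i=1+np.argmax(st[1:,4]); ys,xs=np.where(L==i)
P=np.array([onz('wrist',(x,y),.055,s)[:2] for x,y in zip(xs,ys)])
print(st[i],(cv2.minAreaRect((P*1000).astype(np.float32))))
d=(a.max(2)<45).astype(np.uint8); d[300:]=0; d=cv2.morphologyEx(d,cv2.MORPH_OPEN,np.ones((5,5))); k,L,st,ce=cv2.connectedComponentsWithStats(d)
for j in range(1,k):
    if st[j,4]>800: print('dark',st[j],ce[j].round(1),onz('wrist',ce[j],.084,s).round(4))
a=cv2.imread('pics/scene0.png').astype(int); d=(a.max(2)<45).astype(np.uint8); d[:270]=0; d=d[:, :140]
k,L,st,ce=cv2.connectedComponentsWithStats(d)
for j in range(1,k):
    if st[j,4]>100: print('scene',st[j],ce[j].round(1),onz('scene',ce[j],.084).round(4))
E
```

```text
[ 0.50141797 -0.3282898   0.1510865 ]
[ 239   61   25  144 3003] ((456.3459777832031, -311.4491882324219), (18.51508331298828, 116.18623352050781), 62.18234634399414)
dark [ 215  215   70   72 3989] [249.8 250.5] [ 0.5347 -0.3511  0.084 ]
dark [  91  241   82   59 2308] [141.4 278.9] [ 0.5179 -0.4451  0.084 ]
dark [ 340  241  128   59 2687] [380.5 281.2] [ 0.6095 -0.2652  0.084 ]
scene [ 88 277  29  26 569] [102.  289.3] [ 0.5506 -0.3509  0.084 ]
```

```bash
python3 go.py 0.490 -0.329 0.021 152.5
python3 -m pendant '[[0.021,-0.009,0.06,0.006],[0,0,0.06,0],[0,0,0.06,0],[0,0,0.05,0],[0,0,0.03,0]]' >/dev/null
python3 -m pendant '[[0,0,0,0],[0,0,0,0],[0,0,0,0]]' >/dev/null
python3 go.py 0.490 -0.329 0.021 152.5
```

```text
t 11.28 pos [ 0.5014 -0.3283  0.1511] al 153.57 w 1.000 f [-0.3 -0.1 -0.4] g 0.0 | shift norm [ 0.0206 -0.0112  0.2601] len 130.6mm turn norm 0.0060
t 11.95 pos [ 0.4904 -0.328   0.0214] al 152.50 w 1.001 f [-0.6  0.6  0.1] g 0.0 | shift norm [-0.0002 -0.0021  0.0008] len 1.1mm turn norm 0.0000
```

```bash
python3 -m pendant '[[0,0,0,0],[0,0,0,0],[0,0,0,0],[0,0,0,0],[0,0,0,0]]' 0 20
python3 -m pendant '[[0,0,0,0],[0,0,0,0]]'
python3 -m pendant '[[-0.008,0,-0.0143,0],[-0.0092,0,-0.0136,0],[-0.0102,0,-0.0128,0],[-0.0114,0,-0.0118,0],[-0.0124,0,-0.0108,0]]'
python3 -m pendant '[[-0.0134,0,-0.0096,0],[-0.014,0,-0.0084,0],[0,0,0,0],[0,0,0,0]]'
python3 - <<'E'
from h import *
s=bot.sense(); print(s['moment'],s['wrist_force'])
a=bot.read_camera('scene')[180:380,20:220]; b=bot.read_camera('side')[100:250,180:380]
cv2.imwrite('pics/tilt.png',np.hstack([cv2.resize(a,(400,400),interpolation=2),cv2.resize(b,(400,400),interpolation=2)]))
E
```

```text
t: 12.37
position: [0.4892, -0.3269, 0.0199]
eef_rot: [0.238, 0.971, -0.0, 0.0]
wrist_force: [0.4, 0.9, 0.4]
width: 0.301
grasp_force: 0.0
t: 12.53
position: [0.4892, -0.3268, 0.0199]
eef_rot: [0.238, 0.971, -0.0, 0.0]
wrist_force: [-0.1, 1.6, 4.3]
width: 0.253
grasp_force: 26.4
t: 12.95
position: [0.5123, -0.3389, 0.0517]
eef_rot: [0.238, 0.971, -0.0, -0.0]
wrist_force: [-0.0, 0.0, -4.6]
width: 0.255
grasp_force: 25.2
t: 13.28
position: [0.5244, -0.3453, 0.0604]
eef_rot: [0.238, 0.971, -0.0, 0.0]
wrist_force: [-0.5, 0.0, -4.5]
width: 0.254
grasp_force: 25.2
[0.14727184 0.19400731 0.0084657 ] [-0.53259698  0.01448714 -4.53033549]
```

View pics/tilt.png

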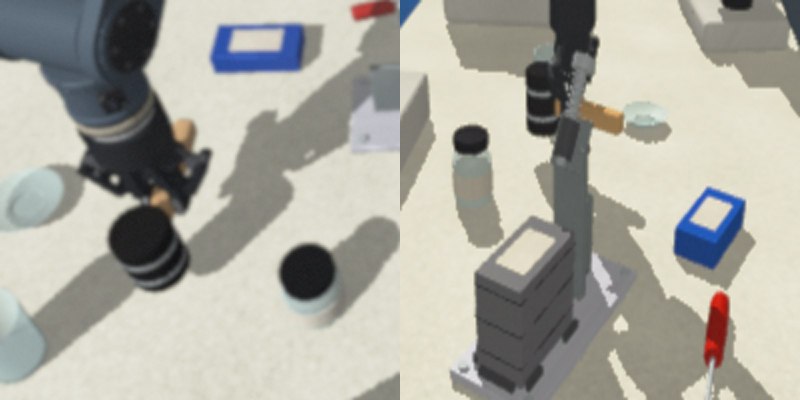

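```bash
python3 -m pendant '[[0,0,0,0]]' 0.25 20
python3 -c "
from rig import bot; s=bot.sense(); print(s['moment'],s['grasp_force'],s['width'],s['wrist_force'])"
python3 -m pendant '[[0,0,0,0]]' 0.256 20
python3 -c "
from rig import bot; s=bot.sense(); print(s['moment'],s['grasp_force'],s['width'],s['wrist_force'])"
```

```text
t: 13.47
position: [0.5231, -0.3442, 0.0595]
eef_rot: [0.238, 0.971, 0.001, -0.001]
wrist_force: [0.2, 0.3, -5.2]
width: 0.253
grasp_force: 25.2
[0.07824469 0.25025527 0.00801211] 25.2418515086174 0.2533486667962415 [ 0.23797176  0.25936807 -5.16223928]
t: 13.55
position: [0.5233, -0.3444, 0.0597]
eef_rot: [0.238, 0.971, 0.0, -0.001]
wrist_force: [-0.2, 0.9, -3.5]
width: 0.258
grasp_force: 10.8
[0.1057126  0.14375297 0.01905716] 10.817300230264664 0.25760888967647216 [-0.21191545  0.87943168 -3.54218226]
```

```bash
python3 -m pendant '[[0,0,0,0]]' 0.256 20
python3 -m pendant '[[0,0,0,0],[0,0,0,0]]' 0 20
python3 - <<'E'
from h import *
s=bot.sense(); print(s['moment'],s['wrist_force'])
a=bot.read_camera('scene')[180:380,20:220]; b=bot.read_camera('side')[100:250,180:380]
cv2.imwrite('pics/tilt2.png',np.hstack([cv2.resize(a,(400,400),interpolation=2),cv2.resize(b,(400,400),interpolation=2)]))
# side: handle orange pixels & head black
b=cv2.imread('pics/tilt2.png').astype(int)
m=(b[...,2]-b[...,0]>60)&(b[...,2]>110)&(b[...,1]<190); m[:,:400]=0; ys,xs=np.where(m[:250]); print('orange side',len(xs),xs.min(),xs.max(),ys.min(),ys.max())
E
```

```text
t: 13.63
position: [0.5239, -0.345, 0.0601]
eef_rot: [0.238, 0.971, -0.0, 0.0]
wrist_force: [0.7, -0.6, -3.4]
width: 0.255
grasp_force: 8.2
t: 13.8
position: [0.5238, -0.345, 0.0604]
eef_rot: [0.238, 0.971, -0.0, 0.0]
wrist_force: [-0.2, 0.2, -3.2]
width: 0.253
grasp_force: 22.9
[ 0.06227634  0.22531603 -0.01680888] [-0.22264874  0.18730188 -3.19009776]
orange side 683 556 617 78 117
```

View pics/tilt2.png

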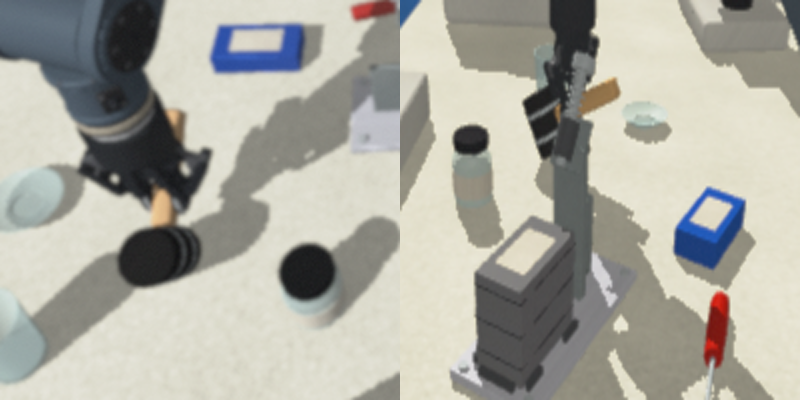

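```bash
cat > ang.py <<'E'
from h import *
import sys
def inplane(n,uv,P,nrm):
    e,d=ray(n,uv); return e+d*((P-e)@nrm)/(d@nrm)
s=bot.sense(); T=R.from_quat(s['eef_rot']).as_matrix(); al=np.arctan2(T[1,0],T[0,0])
h=-np.array([np.cos(al),np.sin(al),0]); nrm=np.array([-h[1],h[0],0]); G=s['position']+[0,0,.022]
for n in sys.argv[1:]:
    a=bot.read_camera(n); cv2.imwrite(f"pics/ang_{n}_{s['t']:.0f}.png",a); a=a.astype(int)
    m=((a[...,2]-a[...,0]>50)&(a[...,2]>90)&(a[...,1]*1.15<a[...,2])).astype(np.uint8)
    u=proj(n,G-h*.07*.82+[0,0,.07*.57]); 
    k,L,st,ce=cv2.connectedComponentsWithStats(m)
    i=min((i for i in range(1,k) if st[i,4]>25),key=lambda i:np.hypot(*(ce[i]-u)))
    ys,xs=np.where(L==i); P=np.array([inplane(n,(x,y),G,nrm) for x,y in zip(xs,ys)]); q=np.c_[(P-G)@h,P[:,2]-G[2]]*1000
    w=np.linalg.eigh(np.cov(q.T))[1][:,1]; print(n,u.round(),st[i],'rect in plane (fwd,up) rel grip',cv2.minAreaRect(q.astype(np.float32)),'pca slope %.1f'%np.degrees(np.arctan(-w[1]/w[0])))
print('force',s['wrist_force'].round(2),s['moment'].round(3))
E
python3 -m pendant '[[0,0,0,0],[0,0,0,0],[0,0,0,0]]' 0 120
python3 -m pendant '[[0,0,-0.04,0],[0,0,-0.08,0],[0,0,-0.08,0],[0,0,-0.08,0],[0,0,-0.08,0]]' 
python3 -m pendant '[[0,0,-0.08,0],[0,0,-0.08,0],[0,0,0,0],[0,0,0,0],[0,0,0,0]]' 
python3 ang.py side scene
```

```text
t: 14.15
position: [0.524, -0.345, 0.0604]
eef_rot: [0.238, 0.971, -0.0, 0.0]
wrist_force: [-0.8, 0.7, -0.2]
width: 0.242
grasp_force: 117.2
t: 14.57
position: [0.5233, -0.3443, 0.241]
eef_rot: [0.238, 0.971, 0.001, -0.001]
wrist_force: [0.6, -1.1, -4.6]
width: 0.239
grasp_force: 117.8
t: 14.98
position: [0.5228, -0.3439, 0.3184]
eef_rot: [0.238, 0.971, 0.001, -0.002]
wrist_force: [-0.0, 0.8, -4.9]
width: 0.241
grasp_force: 118.2
side [284.  47.] [269  42  26  22 249] rect in plane (fwd,up) rel grip ((-43.66535186767578, 23.26490020751953), (26.28083610534668, 94.89250183105469), 60.39869689941406) pca slope 30.9
scene [ 61. 156.] [ 59 143  10   9  64] rect in plane (fwd,up) rel grip ((-75.44486999511719, 44.97882080078125), (31.497892379760742, 13.662752151489258), 38.517032623291016) pca slope -41.2
force [-0.05  0.81 -4.9 ] [0.126 0.217 0.02 ]
```

```bash
python3 -m pendant '[[0,0,0.08,0],[0,0,0.08,0],[0,0,0.08,0],[0,0,0.08,0],[0,0,0.08,0]]' >/dev/null
python3 -m pendant '[[0,0,0.06,0],[0,0,0.03,0],[0,0,0.005,0],[0,0,0,0],[0,0,0,0]]' - 20 
python3 go.py 0.5228 -0.3439 0.067 152.5
```

```text
t: 15.92
position: [0.5242, -0.3452, 0.0725]
eef_rot: [0.238, 0.971, -0.0, 0.0]
wrist_force: [0.2, 0.2, -4.0]
width: 0.24
grasp_force: 117.9
t 15.92 pos [ 0.5242 -0.3452  0.0725] al 152.50 w 0.240 f [ 0.2  0.2 -4. ] g 117.9 | shift norm [0.0037 0.001  0.011 ] len 5.8mm turn norm 0.0000
```

```bash
python3 -m pendant '[[0,0,0.009,0],[0,0,0,0],[0,0,0,0]]' 0 20
python3 -m pendant '[[0,0,0,0],[0,0,0,0]]' 0.256 20
python3 -m pendant '[[0,0,0,0]]' 0.256 20
python3 -c "
from rig import bot; s=bot.sense(); print(s['moment'],s['grasp_force'],s['width'],s['wrist_force'])"
```

```text
t: 16.17
position: [0.5243, -0.3453, 0.0692]
eef_rot: [0.238, 0.971, -0.0, 0.001]
wrist_force: [0.4, 0.4, -3.4]
width: 0.241
grasp_force: 117.9
t: 16.33
position: [0.5243, -0.3454, 0.0695]
eef_rot: [0.238, 0.971, -0.001, 0.001]
wrist_force: [-2.2, 1.2, 2.3]
width: 0.257
grasp_force: 8.7
t: 16.42
position: [0.524, -0.3452, 0.0696]
eef_rot: [0.238, 0.971, -0.0, 0.0]
wrist_force: [-2.2, -0.4, 2.7]
width: 0.254
grasp_force: 8.8
[0.21407717 0.50192728 0.0190643 ] 8.812818378210068 0.2537723856499837 [-2.24374272 -0.36582264  2.73261622]
```

```bash
python3 -m pendant '[[0,0,0,0],[0,0,0,0],[0,0,0,0]]' 0 120
python3 -m pendant '[[0,0,-0.04,0],[0,0,-0.08,0],[0,0,-0.08,0],[0,0,-0.08,0],[0,0,-0.08,0]]' >/dev/null
python3 -m pendant '[[0,0,-0.08,0],[0,0,-0.08,0],[0,0,0,0],[0,0,0,0]]' 
python3 ang.py side
```

```text
t: 16.67
position: [0.524, -0.3452, 0.0697]
eef_rot: [0.238, 0.971, -0.0, 0.0]
wrist_force: [-3.6, 1.3, 5.4]
width: 0.242
grasp_force: 116.9
t: 17.42
position: [0.525, -0.3457, 0.3309]
eef_rot: [0.238, 0.971, -0.002, 0.003]
wrist_force: [-0.4, 0.7, -5.9]
width: 0.24
grasp_force: 118.3
side [283.  42.] [268  33  24  27 264] rect in plane (fwd,up) rel grip ((-38.10061264038086, 28.080127716064453), (26.205490112304688, 98.84220886230469), 50.987648010253906) pca slope 40.6
force [-0.44  0.74 -5.94] [0.126 0.199 0.021]
```

```bash
python3 -m pendant '[[0,0,-0.04,0.0373],[0,0,-0.04,0.0373],[0,0,0,0.0373],[0,0,0,0.0373],[0,0,0,0.0373]]' >/dev/null
python3 -m pendant '[[0,0,0,0.0373],[0,0,0,0.0373],[0,0,0,0.0373],[0,0,0,0.0373],[0,0,0,0.0373]]' >/dev/null
python3 -m pendant '[[0,0,0,0.0373],[0,0,0,0.0373],[0,0,0,0.0373],[0,0,0,0],[0,0,0,0]]' >/dev/null
python3 -m pendant '[[0.0603,-0.0405,0,0],[0.0603,-0.0405,0,0],[0.0603,-0.0405,0,0],[0.0603,-0.0405,0,0],[0.0603,-0.0405,0,0]]' >/dev/null
python3 -m pendant '[[0.0603,-0.0405,0,0],[0.0603,-0.0405,0,0],[0.045,-0.03,0,0],[0,0,0,0],[0,0,0,0]]' >/dev/null
python3 go.py 0.4791 -0.0587 0.322 65.2
```

```text
t 19.55 pos [ 0.4788 -0.0656  0.3675] al 65.53 w 0.239 f [ 1.4 -1.1 -5.6] g 118.5 | shift norm [ 0.0128 -0.005   0.091 ] len 46.0mm turn norm 0.0018
```

```bash
python3 -m pendant '[[0.012,-0.005,0.04,0.0018],[0,0,0.035,0],[0,0,0,0],[0,0,0,0],[0,0,0,0]]' >/dev/null
python3 go.py 0.4791 -0.0587 0.322 65.2
python3 - <<'E'
from h import *
a=bot.read_camera('scene')[110:230,150:300]; b=bot.read_camera('side')[60:210,190:340]
c=np.hstack([cv2.resize(a,(500,400),interpolation=2),cv2.resize(b,(300,300),interpolation=2) if 0 else cv2.resize(b[:, :112],(299,400),interpolation=2)])
cv2.imwrite('pics/strike.png',c); print(c.shape)
E
```

```text
t 19.97 pos [ 0.4806 -0.0618  0.3311] al 64.87 w 0.237 f [ 0.5 -0.5 -3.4] g 118.4 | shift norm [ 0.0044 -0.0053  0.0182] len 9.7mm turn norm -0.0018
(400, 799, 3)
```

View pics/strike.png

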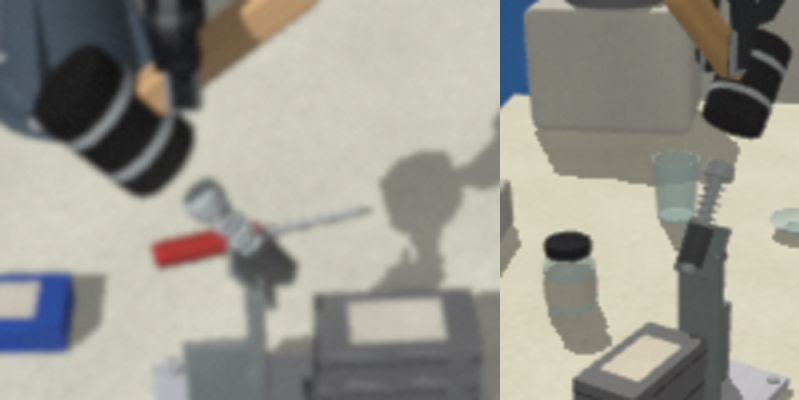

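```bash
python3 -m pendant '[[0.009,-0.0025,0.019,0],[0.008,-0.0025,0.017,-0.001],[0,0,0,0],[0,0,0,0],[0,0,0,0]]' >/dev/null
cat > ax.py <<'E'
from h import *
# TCP position in pin-axis terms, theta assumed 39 deg: s of face centre, perp (in plane), lateral
s=bot.sense(); c=np.array([.5367,.066]); X=np.array([.4195,.9078]); p=s['position'][:2]-c
f=np.array([p@X-.0179,s['position'][2]+.022-.0685])-[-.075,.161]; u=np.array([-.5736,.8192]); 
F=s['wrist_force']; print('t %.2f s %.1f perp %.1f lat %.1f | F along axis %.1f Fxyz %s M %s g %.0f w %.3f'%(s['t'],f@u*1e3,(f@[.8192,.5736])*1e3,p@[-.9078,.4195]*1e3,F@[X[0]*u[0],X[1]*u[0],u[1]],F.round(1),s['moment'].round(2),s['grasp_force'],s['width']))
E
python3 ax.py
```

```text
t 20.48 s 128.0 perp 0.3 lat 1.1 | F along axis -3.9 Fxyz [ 0.2  0.5 -4.4] M [ 0.17 -0.14 -0.06] g 119 w 0.238
```

```bash
python3 -m pendant '[[0.016,0,0.023,0],[0.016,0,0.023,0],[0.016,0,0.023,0],[0,0,0,0],[0,0,0,0]]' 
python3 ax.py; python3 ang.py side
```

```text
t: 20.9
position: [0.4924, -0.0311, 0.2793]
eef_rot: [0.843, 0.538, 0.001, 0.002]
wrist_force: [-0.4, -2.6, -1.2]
width: 0.241
grasp_force: 119.4
t 20.90 s 87.2 perp 0.5 lat -0.5 | F along axis 0.5 Fxyz [-0.4 -2.6 -1.2] M [-0.52 -0.1   0.  ] g 119 w 0.241
side [253.  91.] [244  80  25  33 399] rect in plane (fwd,up) rel grip ((-37.56111145019531, 27.58577537536621), (32.79548263549805, 120.21623992919922), 50.44454574584961) pca slope 39.1
force [-0.45 -2.63 -1.18] [-0.525 -0.099  0.002]
```

```bash
python3 -m pendant '[[-0.015,0,-0.0213,0],[-0.015,0,-0.0213,0],[0,0,0,0],[0,0,0,0]]' >/dev/null; python3 ax.py
python3 -m pendant '[[0.016,0,0.023,0],[0.016,0,0.023,0],[0.016,0,0.023,0],[0,0,0,0],[0,0,0,0]]' >/dev/null
python3 ax.py; python3 ang.py side
```

```text
t 21.28 s 112.3 perp 0.3 lat 0.9 | F along axis -3.9 Fxyz [-0.  -0.3 -4.9] M [ 0.14 -0.08 -0.04] g 119 w 0.246
t 21.70 s 69.8 perp -0.3 lat 1.0 | F along axis -0.9 Fxyz [ 0.6 -2.9 -2.8] M [-0.41  0.06  0.04] g 119 w 0.235
side [252.  99.] [242  88  25  32 394] rect in plane (fwd,up) rel grip ((-38.514015197753906, 27.64360809326172), (32.73433303833008, 120.13069152832031), 49.9140510559082) pca slope 39.1
force [ 0.64 -2.94 -2.75] [-0.415  0.062  0.04 ]
```

```bash
python3 -m pendant '[[0.0046,0,0.0066,0]]' >/dev/null; python3 ax.py
python3 -m pendant '[[0.0046,0,0.0066,0]]' >/dev/null; python3 ax.py
python3 -m pendant '[[0,0,0,0],[0,0,0,0]]' >/dev/null; python3 ax.py
```

```text
t 21.83 s 67.6 perp -0.3 lat 0.7 | F along axis 13.4 Fxyz [-5.6 -4.  12.1] M [-1.08  1.2  -0.1 ] g 121 w 0.240
t 21.92 s 64.8 perp -0.0 lat 0.3 | F along axis 14.3 Fxyz [-4.3 -6.8 11.9] M [-2.17  1.31 -0.06] g 121 w 0.240
t 22.08 s 64.9 perp -0.4 lat 0.1 | F along axis 13.5 Fxyz [-4.1 -6.5 11.1] M [-1.55  1.15 -0.08] g 121 w 0.239
```

```bash
python3 -m pendant '[[0.0034,0,0.0049,0],[0,0,0,0]]' >/dev/null; python3 ax.py
python3 -m pendant '[[0.0034,0,0.0049,0],[0,0,0,0]]' >/dev/null; python3 ax.py; python3 ang.py side
```

```text
t 22.25 s 62.2 perp -0.3 lat -0.5 | F along axis 13.2 Fxyz [-3.2 -5.8 11.5] M [-1.57  1.04  0.  ] g 121 w 0.240
t 22.42 s 60.8 perp 0.5 lat -0.7 | F along axis 23.3 Fxyz [-7.9 -6.  22.3] M [-1.58  1.74 -0.05] g 123 w 0.237
side [250. 103.] [239  95  26  28 369] rect in plane (fwd,up) rel grip ((-40.95294189453125, 25.01243019104004), (29.490755081176758, 119.80086517333984), 55.65855026245117) pca slope 34.3
force [-7.86 -6.04 22.33] [-1.581  1.74  -0.052]
```

```bash
python3 -m pendant '[[-0.0172,0,-0.0246,0],[-0.0172,0,-0.0246,0],[-0.0172,0,-0.0246,0],[-0.0172,0,-0.0246,0],[-0.0172,0,-0.0246,0]]' >/dev/null
python3 ax.py; python3 ang.py side scene >/dev/null
cat > prof.py <<'E'
from h import *
import sys
o=np.array([.5367,.066]); X=np.array([.4195,.9078])
def pt(s): x=-.075-.5736*s; return np.array([*(o+x*X),.161+.8192*s])
S=np.arange(30,130,4)
for n,fs in (('scene',sys.argv[1:3]),('side',sys.argv[3:5])):
    print(n,'s:',S.tolist())
    for f in fs:
        a=cv2.imread(f).astype(np.float32)
        for ch in (0,2): print(f[5:],'BGR'[ch],[int(cv2.getRectSubPix(a,(3,3),tuple(map(float,proj(n,pt(s/1000))))).mean((0,1))[ch]) for s in S])
E
ls pics; python3 prof.py pics/scene2.png pics/ang_scene_23.png pics/side2.png pics/ang_side_23.png
```

```text
t 22.88 s 130.8 perp 0.1 lat 2.0 | F along axis -3.8 Fxyz [ 0.5 -0.4 -4.8] M [ 0.22 -0.08 -0.01] g 119 w 0.243
ang_scene_15.png
ang_scene_23.png
ang_side_15.png
ang_side_17.png
ang_side_21.png
ang_side_22.png
ang_side_23.png
sc_crop.png
scene0.png
scene2.png
si_crop.png
side0.png
side2.png
strike.png
tilt.png
tilt2.png
w1.png
w2.png
w3.png
w4.png
wrist0.png
scene s: [30, 34, 38, 42, 46, 50, 54, 58, 62, 66, 70, 74, 78, 82, 86, 90, 94, 98, 102, 106, 110, 114, 118, 122, 126]
scene2.png B [73, 74, 79, 101, 134, 149, 149, 155, 162, 157, 149, 149, 148, 140, 137, 145, 155, 169, 184, 189, 188, 188, 191, 194, 195]
scene2.png R [73, 73, 78, 98, 130, 144, 144, 150, 156, 151, 144, 144, 143, 135, 133, 140, 149, 162, 177, 181, 181, 189, 201, 209, 212]
ang_scene_23.png B [71, 76, 96, 126, 147, 162, 177, 184, 183, 178, 168, 166, 177, 185, 186, 188, 189, 189, 189, 189, 189, 186, 166, 111, 54]
ang_scene_23.png R [70, 75, 94, 122, 141, 156, 170, 176, 176, 174, 174, 183, 195, 201, 202, 204, 205, 205, 205, 205, 205, 202, 180, 120, 58]
side s: [30, 34, 38, 42, 46, 50, 54, 58, 62, 66, 70, 74, 78, 82, 86, 90, 94, 98, 102, 106, 110, 114, 118, 122, 126]
side2.png B [56, 56, 56, 57, 64, 91, 111, 113, 114, 115, 115, 115, 116, 115, 114, 114, 111, 115, 120, 120, 121, 119, 117, 118, 118]
side2.png R [55, 55, 55, 55, 63, 90, 110, 112, 113, 115, 115, 115, 115, 115, 114, 113, 110, 113, 118, 119, 127, 134, 135, 135, 136]
ang_side_23.png B [55, 56, 56, 56, 63, 95, 118, 121, 143, 176, 185, 186, 186, 187, 178, 142, 118, 116, 115, 115, 116, 116, 116, 96, 50]
ang_side_23.png R [54, 54, 55, 55, 62, 93, 117, 120, 152, 200, 213, 213, 214, 215, 205, 164, 135, 132, 132, 132, 133, 133, 133, 110, 55]
```

```bash
python3 -m pendant '[[0.0172,0,0.0246,0],[0.0172,0,0.0246,0],[0.0172,0,0.0246,0],[0.0172,-0.003,0.0246,0],[0,0,0,0]]' >/dev/null
python3 -m pendant '[[0,0,0,0],[0,0,0,0]]' >/dev/null; python3 ax.py
python3 ang.py side
```

```text
t 23.57 s 70.9 perp -0.0 lat 2.5 | F along axis -3.4 Fxyz [-0.  -0.4 -4.4] M [ 0.17 -0.06 -0.04] g 119 w 0.242
side [252.  99.] [242  90  26  29 371] rect in plane (fwd,up) rel grip ((-41.1806526184082, 26.062395095825195), (30.163475036621094, 118.7420425415039), 54.916202545166016) pca slope 34.7
force [-0.   -0.36 -4.36] [ 0.173 -0.056 -0.037]
```

```bash
python3 -m pendant '[[0.0058,0.002,0.0082,0],[0.0046,0,0.0066,0]]' >/dev/null; python3 ax.py
python3 -m pendant '[[0,0,0,0]]' >/dev/null; python3 ax.py
python3 -m pendant '[[0.0034,0,0.0049,0]]' >/dev/null; python3 ax.py
python3 -m pendant '[[0,0,0,0]]' >/dev/null; python3 ax.py
```

```text
t 23.78 s 62.5 perp 0.2 lat 0.6 | F along axis -3.4 Fxyz [-0.3 -0.4 -4.5] M [ 0.16 -0.09 -0.  ] g 119 w 0.241
t 23.87 s 62.0 perp -0.0 lat 1.1 | F along axis -3.4 Fxyz [-0.1 -0.9 -4.7] M [ 0.17 -0.08  0.02] g 120 w 0.239
t 23.95 s 61.1 perp 0.1 lat 0.9 | F along axis 22.2 Fxyz [-7.1 -3.1 23. ] M [-0.87  1.68 -0.08] g 123 w 0.241
t 24.03 s 61.4 perp 0.2 lat 1.0 | F along axis 8.7 Fxyz [-4.  -2.4  7.9] M [-0.54  0.87 -0.05] g 121 w 0.236
```

```bash
python3 -m pendant '[[0.0023,0,0.0033,0],[0,0,0,0]]' >/dev/null; python3 ax.py
python3 -m pendant '[[0.0023,0,0.0033,0],[0,0,0,0]]' >/dev/null; python3 ax.py
python3 ang.py side
```

```text
t 24.20 s 61.1 perp 0.3 lat 0.9 | F along axis 17.9 Fxyz [-6.3 -4.3 17.2] M [-0.95  1.63 -0.05] g 123 w 0.235
t 24.37 s 60.8 perp 0.4 lat 0.8 | F along axis 26.9 Fxyz [-9.7 -6.3 26. ] M [-1.32  2.31 -0.14] g 124 w 0.237
side [250. 103.] [240  96  26  27 359] rect in plane (fwd,up) rel grip ((-41.76560592651367, 25.390657424926758), (28.857622146606445, 118.6758804321289), 55.88815689086914) pca slope 34.0
force [-9.69 -6.31 26.04] [-1.317  2.314 -0.137]
```

```bash
python3 -m pendant '[[-0.0172,0,-0.0246,0],[-0.0172,0,-0.0246,0],[-0.0172,0,-0.0246,0],[-0.0172,0,-0.0246,0],[-0.0172,0,-0.0246,0]]' >/dev/null
python3 -m pendant '[[0,0,-0.04,0],[0,0,-0.04,0],[-0.06,0.034,0,0],[-0.06,0.034,0,0],[-0.06,0.034,0,0]]' >/dev/null
python3 -m pendant '[[-0.06,0.034,0,0],[-0.06,0.034,0,0],[-0.06,0.034,0,0],[-0.06,0.034,0,0],[0,0,0,0]]' >/dev/null
python3 -m pendant '[[0,0,0.06,0],[0,0,0.06,0],[0,0,0.06,0],[0,0,0.06,0],[0,0,0.06,0]]' >/dev/null
python3 -m pendant '[[0,0,0.04,0],[0,0,0,0],[0,0,0,0],[0,0,0,0]]' >/dev/null
python3 go.py 0.50 -0.30 0.08 65.2
python3 - <<'E'
from h import *
for n in('scene','side'): cv2.imwrite(f'pics/{n}9.png',bot.read_camera(n))
E
python3 prof.py pics/scene2.png pics/scene9.png pics/side2.png pics/side9.png | grep -v "^$"
```

```text
t 26.42 pos [ 0.5004 -0.2943  0.1854] al 65.08 w 0.242 f [-0.1  0.  -4.1] g 119.2 | shift norm [-0.0105  0.0035  0.2107] len 105.5mm turn norm -0.0007
scene s: [30, 34, 38, 42, 46, 50, 54, 58, 62, 66, 70, 74, 78, 82, 86, 90, 94, 98, 102, 106, 110, 114, 118, 122, 126]
scene2.png B [73, 74, 79, 101, 134, 149, 149, 155, 162, 157, 149, 149, 148, 140, 137, 145, 155, 169, 184, 189, 188, 188, 191, 194, 195]
scene2.png R [73, 73, 78, 98, 130, 144, 144, 150, 156, 151, 144, 144, 143, 135, 133, 140, 149, 162, 177, 181, 181, 189, 201, 209, 212]
scene9.png B [74, 80, 102, 133, 155, 171, 187, 195, 194, 188, 178, 176, 188, 195, 197, 199, 200, 200, 200, 199, 200, 199, 199, 201, 202]
scene9.png R [73, 79, 99, 129, 150, 165, 180, 187, 186, 184, 183, 193, 206, 213, 214, 215, 217, 217, 216, 217, 217, 216, 217, 218, 218]
side s: [30, 34, 38, 42, 46, 50, 54, 58, 62, 66, 70, 74, 78, 82, 86, 90, 94, 98, 102, 106, 110, 114, 118, 122, 126]
side2.png B [56, 56, 56, 57, 64, 91, 111, 113, 114, 115, 115, 115, 116, 115, 114, 114, 111, 115, 120, 120, 121, 119, 117, 118, 118]
side2.png R [55, 55, 55, 55, 63, 90, 110, 112, 113, 115, 115, 115, 115, 115, 114, 113, 110, 113, 118, 119, 127, 134, 135, 135, 136]
side9.png B [60, 60, 60, 60, 67, 101, 126, 129, 153, 188, 198, 198, 198, 200, 184, 109, 41, 30, 31, 32, 39, 79, 106, 97, 88]
side9.png R [58, 58, 59, 58, 66, 99, 125, 129, 162, 210, 222, 223, 223, 224, 208, 124, 44, 31, 32, 32, 39, 78, 105, 98, 87]
```

```bash
python3 -m pendant '[[0,0,0.06,0],[0,0,0.06,0],[0,0,0.06,0],[0,0,0.03,0],[0,0,0,0]]' >/dev/null
python3 -m pendant '[[0,0,0,0],[0,0,0,0]]' >/dev/null
python3 go.py 0.50 -0.30 0.066 65.2; python3 ang.py side
```

```text
t 27.10 pos [ 0.501  -0.2949  0.0812] al 65.09 w 0.239 f [ 0.8 -0.1 -4.5] g 119.3 | shift norm [-0.01    0.0023  0.0304] len 16.0mm turn norm -0.0006
side [262. 134.] [256 129  17  11 109] rect in plane (fwd,up) rel grip ((-44.0635986328125, 29.156879425048828), (26.999168395996094, 111.6058120727539), 54.637516021728516) pca slope 28.4
force [ 0.77 -0.14 -4.48] [ 0.187 -0.095 -0.005]
```

Touch down and pivot it upright with a light grip.

```bash
python3 -m pendant '[[0,0,0.015,0],[0,0,0.011,0],[0,0,0,0],[0,0,0,0]]' ; 
python3 -m pendant '[[0,0,0.004,0],[0,0,0,0],[0,0,0,0]]' 0 20
python3 -m pendant '[[0.007,0,0.0042,0],[0.007,0,0.0042,0],[0.0067,0,0.0048,0],[0.0067,0,0.0048,0],[0.0062,0,0.0054,0]]'
python3 -m pendant '[[0.0062,0,0.0054,0],[0.0057,0,0.0059,0],[0.0057,0,0.0059,0],[0.0051,0,0.0064,0],[0.0051,0,0.0064,0]]'
python3 go.py 0.50 -0.30 0.020 65.2; python3 ang.py side
```

```text
t: 27.48
position: [0.5002, -0.2942, 0.0665]
eef_rot: [0.843, 0.538, 0.0, 0.001]
wrist_force: [0.5, -0.1, -2.5]
width: 0.238
grasp_force: 119.8
t: 27.73
position: [0.5004, -0.2941, 0.0658]
eef_rot: [0.843, 0.538, 0.0, 0.001]
wrist_force: [1.6, 1.4, 4.9]
width: 0.239
grasp_force: 121.3
t: 28.15
position: [0.5071, -0.2799, 0.055]
eef_rot: [0.843, 0.538, -0.0, 0.002]
wrist_force: [-1.7, -0.3, 9.1]
width: 0.243
grasp_force: 121.3
t: 28.57
position: [0.5133, -0.2664, 0.0398]
eef_rot: [0.843, 0.538, 0.0, 0.002]
wrist_force: [-1.1, 2.2, 10.5]
width: 0.239
grasp_force: 120.9
t 28.57 pos [ 0.5133 -0.2664  0.0398] al 65.12 w 0.239 f [-1.1  2.2 10.5] g 120.9 | shift norm [-0.072   0.004   0.0397] len 41.2mm turn norm -0.0004
side [257. 150.] [249 154   8  11  58] rect in plane (fwd,up) rel grip ((-83.13432312011719, 16.845117568969727), (29.40636444091797, 40.101810455322266), 78.97209930419922) pca slope 25.9
force [-1.05  2.2  10.48] [-0.388  0.575 -0.159]
```

```bash
python3 -m pendant '[[0.0046,0,0.0068,0],[0.0046,0,0.0068,0],[0.004,0,0.0072,0],[0.004,0,0.0072,0],[0,0,0.006,0]]' 0.25 20
python3 -m pendant '[[0,0,0,0],[0,0,0,0]]'
python3 ang.py side
```

```text
t: 29.03
position: [0.5172, -0.2573, 0.0217]
eef_rot: [0.843, 0.538, 0.001, 0.001]
wrist_force: [2.4, 5.8, 7.6]
width: 0.252
grasp_force: 41.0
t: 29.2
position: [0.5171, -0.2574, 0.0214]
eef_rot: [0.843, 0.538, 0.001, 0.001]
wrist_force: [1.8, 4.3, 3.8]
width: 0.249
grasp_force: 40.7
side [255. 157.] [247 164   9  13  74] rect in plane (fwd,up) rel grip ((-80.25732421875, 1.0943126678466797), (35.15041732788086, 45.10260009765625), 88.8089828491211) pca slope -4.8
force [1.83 4.26 3.8 ] [ 0.317 -0.23   0.01 ]
```

```bash
python3 -m pendant '[[0,0,0,0],[0,0,0,0],[0,0,0,0],[0,0,0,0],[0,0,0,0]]' 1 >/dev/null
python3 -m pendant '[[0,0,-0.03,0],[0,0,-0.06,0],[0,0,-0.08,0],[0,0,-0.08,0],[0,0,-0.08,0]]'
python3 -m pendant '[[0,0,-0.08,0],[0,0,0,0],[0,0,0,0],[0,0,0,0]]' >/dev/null
python3 - <<'E'
from h import *
s=bot.sense(); print(s['position'],s['wrist_force'].round(1))
I={}
for n in('scene','side','wrist'): I[n]=bot.read_camera(n); cv2.imwrite(f'pics/{n}_end.png',I[n])
T=R.from_quat(s['eef_rot']).as_matrix(); h=T[:,0]
for n in I:
    a=I[n].astype(int); m=((a[...,2]-a[...,0]>60)&(a[...,2]>110)&(a[...,1]*1.15<a[...,2])&(a[...,1]>80)).astype(np.uint8)
    u=proj(n,[.527,-.236,.055],s); k,L,st,ce=cv2.connectedComponentsWithStats(m); i=min((i for i in range(1,k) if st[i,4]>40),key=lambda i:np.hypot(*(ce[i]-u)))
    ys,xs=np.where(L==i); P=np.array([onz(n,(x,y),.055,s)[:2] for x,y in zip(xs,ys)])
    print(n,u.round(),st[i],cv2.minAreaRect((P*1000).astype(np.float32)))
a=I['wrist'].astype(int); d=(a.max(2)<45).astype(np.uint8); d[290:]=0; d=cv2.morphologyEx(d,cv2.MORPH_OPEN,np.ones((5,5))); k,L,st,ce=cv2.connectedComponentsWithStats(d)
for j in range(1,k):
    if st[j,4]>500: print('dark',st[j],onz('wrist',ce[j],.084,s).round(4))
for n in('scene','side'):
    b=I[n].astype(int); m=((b[...,2]>140)&(b[...,2]-b[...,0]>12)).astype(np.uint8); u=proj(n,[.537,.066,.114]); k,L,st,ce=cv2.connectedComponentsWithStats(m,connectivity=4); i=L[int(u[1]),int(u[0])]
    ys,xs=np.where(L==i); print('lid',n,st[i],np.mean([onz(n,(x,y),.114)[:2] for x,y in zip(xs,ys)],0))
E
python3 prof.py pics/scene9.png pics/scene_end.png pics/side9.png pics/side_end.png | grep end
```

```text
t: 30.08
position: [0.5153, -0.2577, 0.1866]
eef_rot: [0.843, 0.538, -0.0, -0.001]
wrist_force: [0.6, 0.2, 0.7]
width: 1.0
grasp_force: 0.0
[ 0.51533019 -0.2576372   0.22502401] [0.6 0.9 0.3]
scene [154. 266.] [132 262  53  14 580] ((538.345947265625, -228.76121520996094), (119.5729751586914, 30.63129997253418), 65.06721496582031)
side [261. 161.] [247 163  10  14  68] ((551.3135375976562, -175.67198181152344), (88.17697143554688, 20.98441505432129), 85.8566665649414)
wrist [258. 150.] [ 250   84   19  112 1842] ((531.9393310546875, -228.92544555664062), (119.49002075195312, 18.871868133544922), 65.49577331542969)
dark [ 367   63   65   61 3134] [ 0.6715 -0.2387  0.084 ]
dark [ 232  201   53   55 2320] [ 0.4938 -0.3079  0.084 ]
dark [ 138  241   34   49 1121] [ 0.369  -0.3065  0.084 ]
dark [ 339  241   36   49 1149] [ 0.5703 -0.4002  0.084 ]
lid scene [255 200  29  13 327] [0.53578242 0.06647812]
lid side [228 185  30  18 288] [0.53687664 0.06725857]
scene_end.png B [76, 82, 105, 137, 159, 176, 192, 199, 199, 193, 182, 181, 192, 200, 202, 203, 205, 205, 204, 204, 204, 204, 205, 205, 206]
scene_end.png R [76, 81, 102, 132, 153, 169, 184, 191, 191, 188, 188, 198, 211, 217, 218, 219, 220, 220, 220, 220, 220, 220, 220, 221, 221]
side_end.png B [58, 58, 58, 59, 66, 98, 124, 126, 149, 184, 193, 193, 194, 195, 185, 148, 123, 120, 120, 120, 121, 121, 121, 122, 122]
side_end.png R [56, 57, 57, 57, 65, 97, 122, 126, 159, 207, 219, 219, 220, 221, 211, 171, 141, 137, 138, 139, 139, 139, 140, 140, 141]
```

```bash
python3 -c "
from rig import bot; print(bot.finish_job())"
```

```text
the job is handed in; nothing more can be done
None
```

I handed the job in at about 30 s. By camera, the loose case stands square on the column, the mallet stands on its face on the bare table, and jar_b is where it was (I didn't re-measure jar_a). I judged the pin home because it didn't move at about 30 N and its head showed no gap above the sleeve. No verdict was returned, and I couldn't read the pin's travel or blow speed directly.

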